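# Reagent bottles back to their own spill trays

## Robot

A 7-joint arm with a two-finger parallel gripper is mounted at the origin on the work surface. World frame = base frame: x ahead of the robot, y to its left, z up, the work surface at z = 0. Lengths are in m, angles in rad, forces in N, time in s.
With the tool pointing down it reaches from about 0.425 to 0.925 m from the base axis. Payload 6.8 kg.
Tool frame: the origin (TCP) lies on the centre line of the jaws, within the pads' length; the fingertips stand 25 mm ahead of it and the grasp point (between the pads) lies 6 mm ahead of it; z points along the fingers, y is the line along which they close (so a half turn about z gives the same grasp; the last joint's range is limited). The gripper opens to 85 mm and grips with 20 to 120 N. Pads are 22 mm wide; open, the fingers measure 114 mm over their backs; the gripper's body (76 mm by 85 mm) begins 54 mm behind the grasp point. The pads swing forward as they close: fully open they stand 13 mm farther back than shut.
Start: joints at [-0.108, 0.477, 0.022, 1.555, -0.011, 1.109, -0.083], TCP at [0.675, 0, 0.256] pointing down, gripper open.
Joint ranges: [-2.96, 2.96], [-0.34, 2.1], [-1.41, 1.46], [0.24, 2.44], [-1.37, 4.51], [0.17, 1.92], [-2.96, 2.96]. Speed limits (rad/s): [2.39, 2.39, 3.14, 3.14, 3.14, 3.14, 3.14].

## Interface

Orientations are given as a rotation vector (axis times angle).
In Python, from bench import status, imaging, workorder gives the robot as it stands.
- The arm moves only by the tool send_rows, never from a script. Its argument "steps" is a list of rows, each an object of numbers: "dx", "dy", "dz": the shift along the tool's x, y, z in cm; "yaw": the turn about the tool's z in degrees; "gripper": the opening, from 0 (shut) to 1 (fully open). A call has 1 to 5 rows; each row is the pose to reach, as a shift and turn from the pose commanded when the call began, along the tool's axes at that moment; what a row does not reach only later rows make up. A row lasts 1/8 s, in which the tool goes at most 62.5 mm and 10.7 degrees, less where a joint would pass 70% of its speed; a pose out of reach is approached as far as the arm can. A call with a gripper value outside its range is refused whole. The fingers move at their own pace and stop on an object; "force" is the grip in N (left out, the last holds). Time passes only in rows, so rows that repeat a pose let the fingers close. It gives the time, the measured TCP pose, the force, the opening and the grip force at its end, in the units of the state.
- status.get_obs(): the state, without advancing time (a new reading comes with each control period).
- imaging.grab_frame(name): name is "scene" or "side" or "wrist"; returns a dict with "color" (480x640x3 uint8, red, green, blue), "depth" (480x640 float32, m along the optical axis (not along the pixel's ray), 0 where there is no reading), "K" (3x3 intrinsics, pixels), "R" (3x3) and "t" (3): a world point X has camera coordinates R X + t. Camera axes: x right, y down, z forward; pixel columns grow to the right and rows downward; lengths in m; the calibration is good to about 2 mm. A picture is of the moment at which its call begins.
- workorder.hand_in(): hands the job in; it is judged then, once.
The state is a dict: "clock": time; "joints": joint angles; "qvel": joint speeds; "tau": joint torques, N m; "tcp_pos": TCP position; "orientation": TCP orientation; "contact_force": force on the tool from outside, world axes, zero at the start; "moment": the same for the moment, N m; "grip_width": finger opening in m; "gripper_force": force on a finger pad.
Only numpy, scipy, OpenCV 4.12 (cv2) and the standard library are available. Lean on these libraries where they do the work, as an engineer would, in place of code of your own. Each camera call takes 0.05 s, during which the arm holds its last target. There are 200 camera calls.

## Task

Each of the three reagent bottles stands in another bottle's spill tray: move them so that every bottle stands flat in the tray of its own cap colour, using the empty white tray as the parking place on the way, and leave the white tray empty again. The bottles must stay upright, be set down gently (not dropped) and never stand on the bare bench, and the beaker, flask and jar between the trays must stay where they are.

Things in the scene. Friction and masses are not known exactly. Their poses are not given: they have to be found in the camera images.
- bottle_red: loose white plastic reagent bottle, red screw cap and red band on its label. Heights above its underside: body 60 mm across up to 74 mm, shoulder narrowing to a neck 28 mm across at 90 mm, cap (plain cylinder 36 mm across, can be gripped from above) from 100 to 128 mm, the top. 0.13 to 0.25 kg. Origin: centre of its underside; z up its axis. Starts in a tray of another colour.
- bottle_yellow: loose white plastic reagent bottle, yellow screw cap and yellow band on its label. Heights above its underside: body 60 mm across up to 74 mm, shoulder narrowing to a neck 28 mm across at 90 mm, cap (plain cylinder 36 mm across, can be gripped from above) from 100 to 128 mm, the top. 0.13 to 0.25 kg. Origin: centre of its underside; z up its axis. Starts in a tray of another colour.
- bottle_blue: loose white plastic reagent bottle, blue screw cap and blue band on its label. Heights above its underside: body 60 mm across up to 74 mm, shoulder narrowing to a neck 28 mm across at 90 mm, cap (plain cylinder 36 mm across, can be gripped from above) from 100 to 128 mm, the top. 0.13 to 0.25 kg. Origin: centre of its underside; z up its axis. Starts in a tray of another colour.
- tray_red: red plastic spill tray, 90 mm square outside, 80 mm inside, floor 5 mm thick, rim 12 mm above the bench; fixed to the bench. Home of the bottle with the red cap. Origin: centre of its underside on the bench; x and y along its sides, z up. It may be turned about z.
- tray_yellow: yellow plastic spill tray, 90 mm square outside, 80 mm inside, floor 5 mm thick, rim 12 mm above the bench; fixed to the bench. Home of the bottle with the yellow cap. Origin: centre of its underside on the bench; x and y along its sides, z up. It may be turned about z.
- tray_blue: blue plastic spill tray, 90 mm square outside, 80 mm inside, floor 5 mm thick, rim 12 mm above the bench; fixed to the bench. Home of the bottle with the blue cap. Origin: centre of its underside on the bench; x and y along its sides, z up. It may be turned about z.
- tray_white: white plastic spill tray, 90 mm square outside, 80 mm inside, floor 5 mm thick, rim 12 mm above the bench; fixed to the bench. The spare tray: empty at the start, big enough for one bottle. Origin: centre of its underside on the bench; x and y along its sides, z up. It may be turned about z.
- beaker: loose bystander, not to be moved: grey plastic beaker, open at the top, 60 mm across the rim, 75 mm high. Origin: centre of its underside on the bench, z up.
- flask: loose bystander, not to be moved: green-tinted conical glass flask with a black rubber stopper, 68 mm across the foot, 94 mm high in all. Origin: centre of its underside on the bench, z up.
- jar: loose bystander, not to be moved: small amber glass jar with a black lid, 56 mm across, 70 mm high. Origin: centre of its underside on the bench, z up.
There are look-alikes about, which are no part of the job. Several things have the shape of the tray_yellow; the one meant has the colours described above.

How it is judged:
On the way:
1. one of the bottles stands in the white spare tray (((horizontal distance between bottle_red and tray_white below 0.015 m and z of bottle_red in the frame of tray_white between 0.002 and 0.008 m and angle between bottle_red's own z axis and vertical below 0.06 rad) or (horizontal distance between bottle_yellow and tray_white below 0.015 m and z of bottle_yellow in the frame of tray_white between 0.002 and 0.008 m and angle between bottle_yellow's own z axis and vertical below 0.06 rad) or (horizontal distance between bottle_blue and tray_white below 0.015 m and z of bottle_blue in the frame of tray_white between 0.002 and 0.008 m and angle between bottle_blue's own z axis and vertical below 0.06 rad))), for 0.2 s.
At the end, for the whole second after the job is handed in: Each bottle stands in the tray of its own cap colour, its axis within 15 mm of the tray's centre (anywhere flat inside the rim), on the tray's floor, upright within 0.06 rad, released and at rest; the white tray is therefore empty (horizontal distance between bottle_red and tray_red below 0.015 m and z of bottle_red in the frame of tray_red between 0.002 and 0.008 m and angle between each of bottle_red, bottle_yellow, bottle_blue's own z axis and vertical below 0.06 rad and horizontal distance between bottle_yellow and tray_yellow below 0.015 m and z of bottle_yellow in the frame of tray_yellow between 0.002 and 0.008 m and horizontal distance between bottle_blue and tray_blue below 0.015 m and z of bottle_blue in the frame of tray_blue between 0.002 and 0.008 m and linear speed of each of bottle_red, bottle_yellow, bottle_blue below 0.01 m/s and contact force between each of bottle_red, bottle_yellow, bottle_blue and the fingers below 0.1 N); the robot touches nothing.
It fails at once if a bottle is tipped by more than 0.5 rad (angle between any of bottle_red, bottle_yellow, bottle_blue's own z axis and vertical above 0.5 rad).
It fails at once if a bottle stands on the bare bench (its underside lower than 2.5 mm) (height (world z) of any of bottle_red, bottle_yellow, bottle_blue below 0.0025 m).
It fails at once if a bottle is slammed into a tray (over 60 N between them) (contact force between any of bottle_red, bottle_yellow, bottle_blue and tray_red above 60 N or contact force between any of bottle_red, bottle_yellow, bottle_blue and tray_yellow above 60 N or contact force between any of bottle_red, bottle_yellow, bottle_blue and tray_blue above 60 N or contact force between any of bottle_red, bottle_yellow, bottle_blue and tray_white above 60 N).
It fails at once if a bottle is dropped: untouched by the fingers it moves faster than 0.5 m/s (a fall of about 13 mm) ((contact force between bottle_red and the fingers below 0.05 N and linear speed of bottle_red above 0.5 m/s) or (contact force between bottle_yellow and the fingers below 0.05 N and linear speed of bottle_yellow above 0.5 m/s) or (contact force between bottle_blue and the fingers below 0.05 N and linear speed of bottle_blue above 0.5 m/s)).
It fails at once if the beaker, flask or jar is shifted by more than 15 mm or tipped (distance of any of beaker, flask, jar from where it was at the start of the episode above 0.015 m or angle between any of beaker, flask, jar's own z axis and vertical above 0.3 rad).
It also fails if it takes over 112 s, if anything falls off the work surface, if the arm or the gripper's body presses on something with over 40 N, if the wrist force passes 120 N, or if a joint passes its speed limit or range.

## Working session

There is one attempt and no reset: what is moved stays moved. The work goes in short steps, Python scripts to look and compute and a tool call to move; the robot and the scene stay as the last step left them, time stands still between calls to the robot, and variables do not carry over. Pictures are saved under pics/ and viewed, at most 14 in all, crops included, and the job is handed in when it is done.

Besides the shell and the picture viewer there is one more tool, called after ">>>" by a JSON object that holds its "api" and its "payload". send_rows: Moves the arm, as the interface text tells. Its arguments: {"type":"object","properties":{"steps":{"type":"array"},"force":{"type":"number"}},"required":["steps"]}

```bash
mkdir -p pics
python3 - <<'E'
from bench import status, imaging
import cv2,numpy as np
o=status.get_obs(); print(o)
for n in("scene","side"):
    f=imaging.grab_frame(n); cv2.imwrite(f"pics/{n}0.png",f["color"][...,::-1]); np.savez(f"{n}0.npz",**f); print(n,f["K"].tolist(),f["R"].tolist(),f["t"].tolist())
E
```

```text
{'clock': 0.0, 'joints': array([-0.10808213,  0.47778532,  0.02235421,  1.55646307, -0.01149555,
        1.10933074, -0.08314536]), 'qvel': array([ 0.00033979, -0.00191037,  0.00015866, -0.00049531,  0.00031335,
        0.00221455,  0.00164276]), 'tau': array([-5.45967814e-04, -5.96443820e+01,  1.60769675e+00, -2.81194621e+01,
        1.24063640e-02,  9.39900521e-03,  2.20753498e-05]), 'tcp_pos': array([ 6.74438491e-01, -3.49947056e-05,  2.55330982e-01]), 'orientation': array([-2.2206477 , -2.22053084,  0.00222162]), 'contact_force': array([ 0.4581537 , -0.12484354, -0.0561242 ]), 'moment': array([0.02299665, 0.067733  , 0.05240669]), 'gripper_force': 0.0, 'grip_width': 0.08526202907435358}
scene [[517.6638444865124, 0.0, 325.21659938225093], [0.0, 517.6638444865124, 237.44678407926256], [0.0, 0.0, 1.0]] [[-0.6704481307674713, 0.7418572604475514, 0.012128852858254829], [0.514542857701204, 0.476667595377108, -0.7127647936774685], [-0.5345511683076581, -0.47163100898759724, -0.701298253115077]] [0.3620573026319767, -0.23573664688296692, 1.352900229935999]
side [[599.1197488663089, 0.0, 317.4517770400199], [0.0, 599.1197488663089, 230.9821663411788], [0.0, 0.0, 1.0]] [[0.9827910539716852, -0.18463699157291213, -0.005561076885666282], [-0.10797742057051687, -0.5497980786194065, -0.8282891701533629], [0.14987535114274675, 0.8146356572660646, -0.5602732592499173]] [-0.5150720857852044, 0.09997063691976832, 1.0355047397428407]
```

View pics/scene0.png

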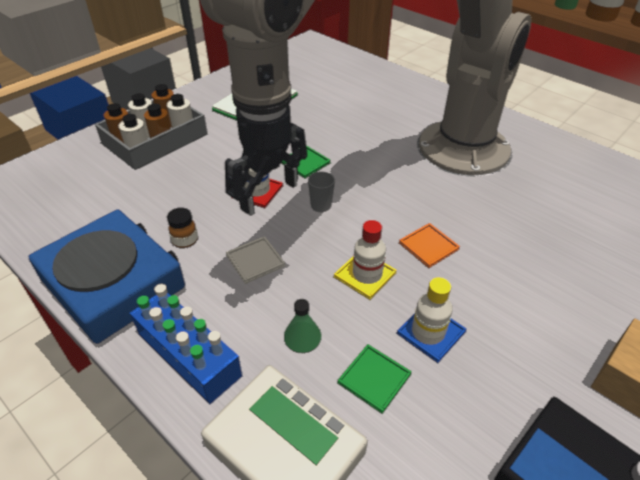

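View pics/side0.png

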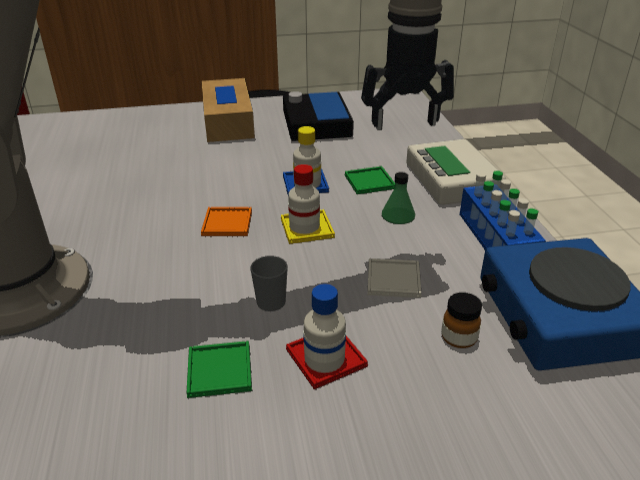

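The side view shows the blue bottle in the red tray (325,345), the red bottle in the yellow tray (305,215) and the yellow bottle in the blue tray (306,165). The white tray is empty and shadowed at (394,276). Bystanders are at (270,283), (400,200) and (462,320). The orange and green trays are decoys.

```bash
cat > h.py <<'E'
import cv2,numpy as np
def load(n):
    f=dict(np.load(n)) if isinstance(n,str) else n
    K,R,t,d=f["K"],f["R"],f["t"],f["depth"]
    v,u=np.mgrid[:480,:640]
    c=np.stack([(u-K[0,2])/K[0,0]*d,(v-K[1,2])/K[1,1]*d,d],-1)
    W=(c-t)@R; W[d==0]=np.nan
    return f,W,cv2.cvtColor(f["color"],cv2.COLOR_RGB2HSV).astype(int)
HUE={"red":(174,5),"yellow":(24,34),"blue":(105,122)}
def hm(H,c,s=130,v=50):
    a,b=HUE[c]; h=H[...,0]
    m=((h>=a)&(h<=b)) if a<b else ((h>=a)|(h<=b))
    return m&(H[...,1]>s)&(H[...,2]>v)
def inwork(W): return (W[...,0]>.35)&(W[...,0]<.95)&(abs(W[...,1])<.5)
def capmask(W,H,c): return hm(H,c)&inwork(W)&(W[...,2]>.10)&(W[...,2]<.145)
E
python3 - <<'E'
from h import *
L={n:load(n+"0.npz") for n in("scene","side")}
for c in HUE:
    allp=[]
    for n,(f,W,H) in L.items():
        m=hm(H,c,s=130)&inwork(W)
        lo=m&(W[...,2]<.02)&(W[...,2]>-.01)
        k,lab,st,ce=cv2.connectedComponentsWithStats(lo.astype(np.uint8))
        for i in range(1,k):
            if st[i,4]>60:
                P=W[lab==i]; print(c,n,"low",st[i,4],P.mean(0).round(3),np.round(cv2.minAreaRect(P[:,:2].astype(np.float32)*1000),0) if 0 else cv2.minAreaRect((P[:,:2]*1000).astype(np.float32)))
        cap=capmask(W,H,c); P=W[cap]
        if len(P)>20:
            T=P[P[:,2]>np.percentile(P[:,2],97)-.004]
            print(c,n,"cap",len(P),P.mean(0).round(4),"top",cv2.minEnclosingCircle((T[:,:2]*1000).astype(np.float32)),T[:,2].mean().round(4))
# white tray & bystanders: side seeds
for name,n,(u,v) in [("white","side",(394,276)),("white","scene",(257,258)),("beaker","side",(268,268)),("beaker","scene",(321,190)),("flask","side",(400,178)),("flask","scene",(301,307)),("jar","side",(464,306)),("jar","scene",(180,216))]:
    print(name,n,L[n][1][v,u].round(3),L[n][2][v,u])
f,W,H=L["side"]; 
for (n,x0,y0,x1,y1) in [("side",350,245,450,305),("scene",215,225,300,290)]:
    W=L[n][1]; s=np.zeros((480,640),bool); s[y0:y1,x0:x1]=1
    m=s&(W[...,2]>.003)&(W[...,2]<.02); m=cv2.morphologyEx(m.astype(np.uint8),cv2.MORPH_OPEN,np.ones((2,2)))
    k,lab,st,ce=cv2.connectedComponentsWithStats(m); i=1+st[1:,4].argmax(); P=W[lab==i]
    print("white",n,st[i],cv2.minAreaRect((P[:,:2]*1000).astype(np.float32)),P.mean(0).round(4))
E
```

```text
red scene low 323 [ 0.485 -0.229  0.008] ((484.56219482421875, -234.8588104248047), (91.549560546875, 44.567562103271484), 18.22708511352539)
red scene cap 341 [0.5237 0.0961 0.1279] top ((519.296142578125, 92.92552947998047), 17.789024353027344) 0.1338
red side low 1458 [ 0.486 -0.278  0.009] ((487.9437255859375, -260.99609375), (90.5789566040039, 91.85026550292969), 18.10555648803711)
red side cap 367 [0.5131 0.082  0.126 ] top ((515.4708251953125, 90.24214172363281), 19.15566062927246) 0.1349
yellow scene low 849 [0.538 0.097 0.008] ((523.7625732421875, 90.81427764892578), (91.55230712890625, 89.84503936767578), 2.832789897918701)
yellow scene cap 450 [0.5584 0.2625 0.1284] top ((554.535888671875, 261.0470886230469), 18.593143463134766) 0.1336
yellow side low 758 [0.52  0.071 0.009] ((518.8571166992188, 86.15164184570312), (90.85005950927734, 94.58163452148438), 4.221054553985596)
yellow side cap 293 [0.5477 0.2503 0.1253] top ((550.7771606445312, 257.5788269042969), 19.17183494567871) 0.1351
blue scene low 958 [0.561 0.278 0.008] ((549.9649658203125, 265.5358581542969), (88.10310
[... 697 characters left out ...]
 18.014860153198242) 0.1345
white side [ 0.643 -0.096  0.005] [ 23  40 102]
white scene [ 0.638 -0.099  0.004] [ 20  30 129]
beaker side [ 0.424 -0.089  0.05 ] [60  6 43]
beaker scene [ 0.447 -0.098  0.069] [30  5 55]
flask side [0.704 0.089 0.094] [50 48 16]
flask scene [0.715 0.103 0.093] [15 12 44]
jar side [ 0.695 -0.264  0.072] [15 24 21]
jar scene [ 0.702 -0.25   0.07 ] [140  22  35]
white side [ 369  259   53   39 1887] ((643.8600463867188, -96.62104797363281), (105.52812957763672, 91.43440246582031), 74.85979461669922) [nan nan nan]
white scene [ 227  238   60   46 1586] ((641.3173217773438, -95.84735107421875), (90.54684448242188, 95.63653564453125), 73.74791717529297) [nan nan nan]
```

>>> {"api": "send_rows", "payload": {"steps": [{"dx": 3, "dy": -5, "gripper": 1}, {"dx": 6, "dy": -10}, {"dx": 9.2, "dy": -15.7}, {"dx": 9.2, "dy": -15.7, "dz": 3}, {"dx": 9.2, "dy": -15.7, "dz": 3}], "force": 40}}

```text
validation failed for argument at $.st...
```

```bash
cat > look.py <<'E'
import sys; from h import *
from bench import status, imaging
c=sys.argv[1]; o=status.get_obs(); print(o["clock"],o["tcp_pos"].round(4),o["orientation"].round(3),o["grip_width"])
for n in sys.argv[2].split(","):
    f,W,H=load(imaging.grab_frame(n)); P=W[capmask(W,H,c)]
    if len(sys.argv)>3: cv2.imwrite(f"pics/{sys.argv[3]}_{n}.png",f["color"][...,::-1])
    if len(P)>20:
        T=P[P[:,2]>np.percentile(P[:,2],97)-.004]
        print(n,len(P),cv2.minEnclosingCircle((T[:,:2]*1000).astype(np.float32)),T[:,2].mean().round(4))
E
python3 look.py red wrist,scene,side w1
```

```text
0.1 [ 0.6745 -0.      0.2554] [-2.221e+00 -2.221e+00  2.000e-03] 0.08564931279285955
wrist 3419 ((516.2605590820312, 91.29117584228516), 18.518024444580078) 0.134
scene 343 ((518.2134399414062, 93.96640014648438), 17.992948532104492) 0.1336
side 368 ((516.0624389648438, 88.77958679199219), 19.466527938842773) 0.1346
```

View pics/w1_wrist.png

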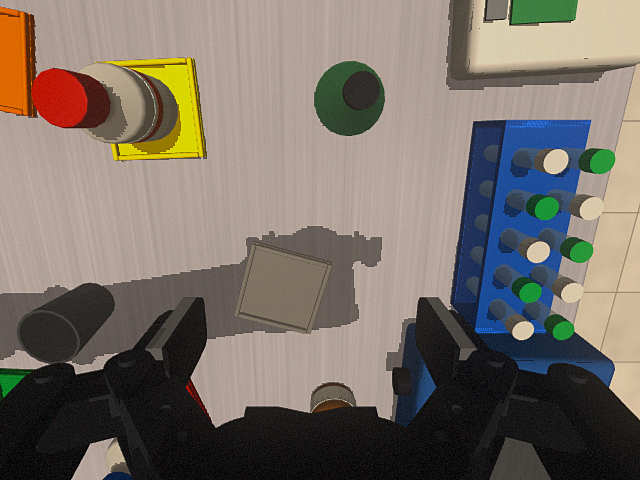

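The wrist view shows the red cap at (70,98), the empty white tray at (283,287), the flask at (350,95), and the jaws closing left–right, which is world x. The move was refused before it ran, so I'm resending it with complete rows.

>>> {"api": "send_rows", "payload": {"steps": [{"dx": 3, "dy": -5, "dz": 0, "yaw": 0, "gripper": 1}, {"dx": 6, "dy": -10, "dz": 0, "yaw": 0, "gripper": 1}, {"dx": 9.2, "dy": -15.7, "dz": 0, "yaw": 0, "gripper": 1}, {"dx": 9.2, "dy": -15.7, "dz": 3, "yaw": 0, "gripper": 1}, {"dx": 9.2, "dy": -15.7, "dz": 3, "yaw": 0, "gripper": 1}], "force": 40}}

```text
clock: 0.88
tcp_pos: [0.5163, 0.092, 0.225]
orientation: [-2.219, -2.221, 0.005]
contact_force: [0.2, -0.2, 0.6]
grip_width: 0.0852
gripper_force: 0.0
```

```bash
python3 look.py red wrist,scene,side
```

```text
0.875 [0.5163 0.092  0.225 ] [-2.219 -2.221  0.005] 0.08517217987672566
wrist 2392 ((515.74853515625, 92.11560821533203), 17.77605438232422) 0.134
scene 333 ((518.485595703125, 93.40711975097656), 17.04700469970703) 0.1338
side 365 ((515.0492553710938, 89.89600372314453), 19.12789535522461) 0.1346
```

>>> {"api": "send_rows", "payload": {"steps": [{"dx": 0, "dy": 0, "dz": 3, "yaw": 0, "gripper": 1}, {"dx": 0, "dy": 0, "dz": 6, "yaw": 0, "gripper": 1}, {"dx": 0, "dy": 0, "dz": 8.5, "yaw": 0, "gripper": 1}, {"dx": 0, "dy": 0, "dz": 9.8, "yaw": 0, "gripper": 1}, {"dx": 0, "dy": 0, "dz": 9.8, "yaw": 0, "gripper": 1}]}}

```text
clock: 1.65
tcp_pos: [0.5184, 0.0917, 0.1282]
orientation: [-2.222, -2.221, 0.001]
contact_force: [0.4, -0.2, 0.8]
grip_width: 0.0856
gripper_force: 0.0
```

>>> {"api": "send_rows", "payload": {"steps": [{"dx": 0, "dy": 0, "dz": 0, "yaw": 0, "gripper": 0.5}, {"dx": 0, "dy": 0, "dz": 0, "yaw": 0, "gripper": 0.3}, {"dx": 0, "dy": 0, "dz": 0, "yaw": 0, "gripper": 0.3}, {"dx": 0, "dy": 0, "dz": 0, "yaw": 0, "gripper": 0.3}, {"dx": 0, "dy": 0, "dz": 0, "yaw": 0, "gripper": 0.3}]}}

```text
clock: 2.28
tcp_pos: [0.5182, 0.0922, 0.1291]
orientation: [2.221, 2.221, 0.001]
contact_force: [-2.5, -0.7, 4.9]
grip_width: 0.0348
gripper_force: 39.4
```

>>> {"api": "send_rows", "payload": {"steps": [{"dx": 0, "dy": 0, "dz": -1, "yaw": 0, "gripper": 0.3}, {"dx": 0, "dy": 0, "dz": -4, "yaw": 0, "gripper": 0.3}, {"dx": 0, "dy": 0, "dz": -8, "yaw": 0, "gripper": 0.3}, {"dx": 0, "dy": 0, "dz": -12, "yaw": 0, "gripper": 0.3}, {"dx": 0, "dy": 0, "dz": -14, "yaw": 0, "gripper": 0.3}]}}

```text
clock: 2.9
tcp_pos: [0.5187, 0.0921, 0.2711]
orientation: [2.22, 2.22, 0.005]
contact_force: [0.1, -0.2, -2.2]
grip_width: 0.0349
gripper_force: 40.4
```

>>> {"api": "send_rows", "payload": {"steps": [{"dx": -3, "dy": 2, "dz": 0, "yaw": 0, "gripper": 0.3}, {"dx": -8, "dy": 5, "dz": 0, "yaw": 0, "gripper": 0.3}, {"dx": -13, "dy": 8.5, "dz": 0, "yaw": 0, "gripper": 0.3}, {"dx": -17, "dy": 11, "dz": 0, "yaw": 0, "gripper": 0.3}, {"dx": -18.8, "dy": 12.4, "dz": 0, "yaw": 0, "gripper": 0.3}]}}

```text
clock: 3.52
tcp_pos: [0.6424, -0.0998, 0.2684]
orientation: [2.225, 2.216, -0.002]
contact_force: [0.1, 0.5, -2.4]
grip_width: 0.0348
gripper_force: 40.4
```

```bash
python3 look.py red wrist,scene,side w2; python3 -c "
from bench import status;o=status.get_obs();print(o['tcp_pos'],o['grip_width'],o['gripper_force'],o['contact_force'])"
```

```text
3.525 [ 0.6424 -0.0998  0.2684] [ 2.225e+00  2.216e+00 -2.000e-03] 0.034758801576195
[ 0.64190668 -0.09723349  0.26811541] 0.03490601375205605 40.4094260931015 [-0.0101296   0.96851492 -1.5617681 ]
```

View pics/w2_side.png

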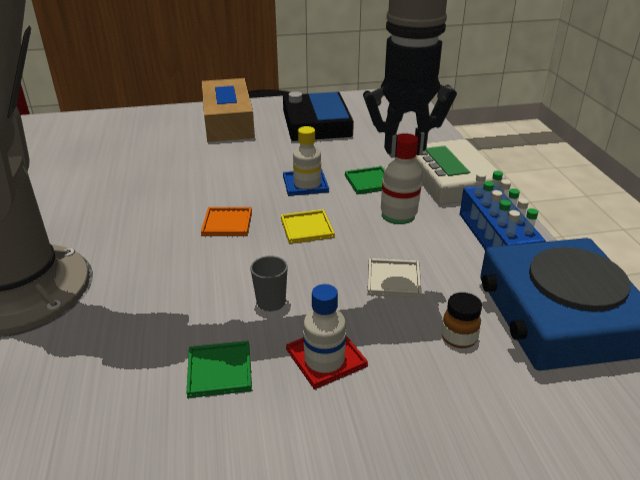

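The side view shows the red bottle upright in the jaws at (402,185), above and beyond the empty white tray at (394,276). Lowering it now.

>>> {"api": "send_rows", "payload": {"steps": [{"dx": 0, "dy": 0, "dz": 4, "yaw": 0, "gripper": 0.3}, {"dx": 0, "dy": 0, "dz": 8, "yaw": 0, "gripper": 0.3}, {"dx": 0, "dy": 0, "dz": 11, "yaw": 0, "gripper": 0.3}, {"dx": 0, "dy": 0, "dz": 12.5, "yaw": 0, "gripper": 0.3}, {"dx": 0, "dy": 0, "dz": 13.2, "yaw": 0, "gripper": 0.3}]}}

```text
clock: 4.3
tcp_pos: [0.6419, -0.0951, 0.1362]
orientation: [-2.22, -2.222, -0.0]
contact_force: [0.3, -0.1, -1.5]
grip_width: 0.035
gripper_force: 40.5
```

>>> {"api": "send_rows", "payload": {"steps": [{"dx": 0, "dy": 0, "dz": 0.2, "yaw": 0, "gripper": 0.3}, {"dx": 0, "dy": 0, "dz": 0.4, "yaw": 0, "gripper": 0.3}, {"dx": 0, "dy": 0, "dz": 0.6, "yaw": 0, "gripper": 0.3}, {"dx": 0, "dy": 0, "dz": 0.7, "yaw": 0, "gripper": 0.3}, {"dx": 0, "dy": 0, "dz": 0.7, "yaw": 0, "gripper": 0.3}]}}

```text
clock: 4.92
tcp_pos: [0.642, -0.096, 0.1293]
orientation: [2.222, 2.221, 0.0]
contact_force: [-0.3, -0.3, -1.3]
grip_width: 0.0352
gripper_force: 40.5
```

>>> {"api": "send_rows", "payload": {"steps": [{"dx": 0, "dy": 0, "dz": 0.1, "yaw": 0, "gripper": 0.3}, {"dx": 0, "dy": 0, "dz": 0.1, "yaw": 0, "gripper": 0.3}, {"dx": 0, "dy": 0, "dz": 0.1, "yaw": 0, "gripper": 0.3}]}}

```text
clock: 5.3
tcp_pos: [0.6422, -0.0961, 0.1292]
orientation: [2.221, 2.221, 0.001]
contact_force: [-2.7, 0.8, 6.5]
grip_width: 0.0348
gripper_force: 41.3
```

Touching the tray floor. Releasing and rising.

>>> {"api": "send_rows", "payload": {"steps": [{"dx": 0, "dy": 0, "dz": 0, "yaw": 0, "gripper": 0.6}, {"dx": 0, "dy": 0, "dz": 0, "yaw": 0, "gripper": 1}, {"dx": 0, "dy": 0, "dz": 0, "yaw": 0, "gripper": 1}, {"dx": 0, "dy": 0, "dz": 0, "yaw": 0, "gripper": 1}, {"dx": 0, "dy": 0, "dz": 0, "yaw": 0, "gripper": 1}]}}

```text
clock: 5.92
tcp_pos: [0.642, -0.096, 0.1283]
orientation: [2.221, 2.221, 0.0]
contact_force: [-0.4, -0.3, 0.1]
grip_width: 0.0853
gripper_force: 0.0
```

>>> {"api": "send_rows", "payload": {"steps": [{"dx": 0, "dy": 0, "dz": -2, "yaw": 0, "gripper": 1}, {"dx": 0, "dy": 0, "dz": -5, "yaw": 0, "gripper": 1}, {"dx": 0, "dy": 0, "dz": -9, "yaw": 0, "gripper": 1}, {"dx": 0, "dy": 0, "dz": -10, "yaw": 0, "gripper": 1}, {"dx": 0, "dy": 0, "dz": -10, "yaw": 0, "gripper": 1}]}}

```text
clock: 6.55
tcp_pos: [0.6424, -0.0961, 0.2297]
orientation: [2.22, 2.22, 0.002]
contact_force: [1.0, -0.4, -0.3]
grip_width: 0.0851
gripper_force: 0.0
```

```bash
python3 look.py red wrist,scene,side w3
python3 - <<'E'
from h import *
from bench import imaging
for n in("scene","side"):
    f,W,H=load(imaging.grab_frame(n))
    m=hm(H,"yellow")&inwork(W)&(W[...,2]<.02); P=W[m]; print(n,cv2.minAreaRect((P[:,:2]*1000).astype(np.float32)))
    P=W[capmask(W,H,"yellow")];T=P[P[:,2]>.131];print(cv2.minEnclosingCircle((T[:,:2]*1000).astype(np.float32)))
E
```

```text
6.55 [ 0.6424 -0.0961  0.2297] [2.22e+00 2.22e+00 2.00e-03] 0.08514118644393925
wrist 2606 ((639.611083984375, -95.97107696533203), 17.838336944580078) 0.134
scene 335 ((641.7117309570312, -94.84126281738281), 18.140779495239258) 0.1338
side 465 ((638.183349609375, -98.44416809082031), 18.037322998046875) 0.1344
scene ((522.2723388671875, 90.90023803710938), (94.03799438476562, 89.71011352539062), 2.3571088314056396)
((553.5224609375, 260.792724609375), 18.20826530456543)
side ((518.748046875, 259.9222412109375), (92.75240325927734, 441.2194519042969), 0.1617676168680191)
((548.4411010742188, 258.2589416503906), 20.264171600341797)
```

View pics/w3_side.png

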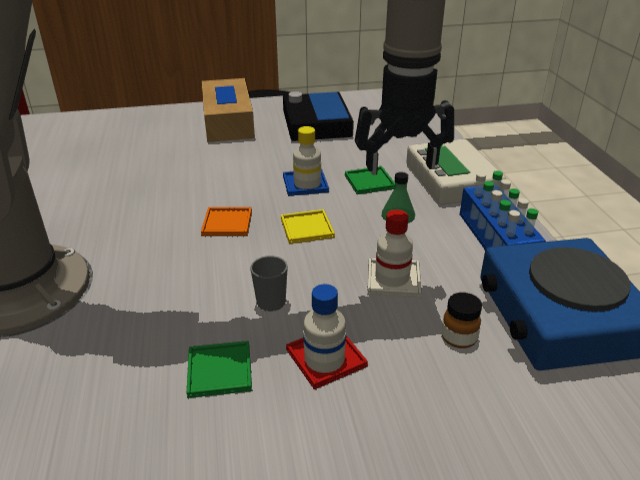

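The side view shows the red bottle standing flat in the white tray (394,262), with the yellow tray empty at (307,226). Next is the yellow bottle.

>>> {"api": "send_rows", "payload": {"steps": [{"dx": 5, "dy": -1.3, "dz": 0, "yaw": 0, "gripper": 1}, {"dx": 10, "dy": -2.6, "dz": 0, "yaw": 0, "gripper": 1}, {"dx": 15, "dy": -4, "dz": 0, "yaw": 0, "gripper": 1}, {"dx": 20, "dy": -5.2, "dz": 0, "yaw": 0, "gripper": 1}, {"dx": 25, "dy": -6.5, "dz": 0, "yaw": 0, "gripper": 1}]}}

```text
clock: 7.42
tcp_pos: [0.5762, 0.1554, 0.2276]
orientation: [-2.221, -2.221, 0.002]
contact_force: [0.4, -0.2, 0.2]
grip_width: 0.0854
gripper_force: 0.0
```

>>> {"api": "send_rows", "payload": {"steps": [{"dx": 5, "dy": -1.3, "dz": 0, "yaw": 0, "gripper": 1}, {"dx": 9, "dy": -2.2, "dz": 0, "yaw": 0, "gripper": 1}, {"dx": 10.5, "dy": -2.6, "dz": 0, "yaw": 0, "gripper": 1}, {"dx": 10.5, "dy": -2.6, "dz": 0, "yaw": 0, "gripper": 1}, {"dx": 10.5, "dy": -2.6, "dz": 0, "yaw": 0, "gripper": 1}]}}

```text
clock: 8.05
tcp_pos: [0.5519, 0.2565, 0.228]
orientation: [2.224, 2.217, -0.002]
contact_force: [0.5, 0.2, 0.1]
grip_width: 0.0852
gripper_force: 0.0
```

```bash
python3 look.py yellow wrist,scene,side w4
```

```text
8.05 [0.5519 0.2565 0.228 ] [ 2.224e+00  2.217e+00 -2.000e-03] 0.08519217137148115
wrist 2185 ((550.5238647460938, 260.5377197265625), 17.687763214111328) 0.134
scene 440 ((553.2454223632812, 260.1663818359375), 17.774076461791992) 0.1335
side 295 ((548.8724975585938, 257.20611572265625), 19.347139358520508) 0.1347
```

>>> {"api": "send_rows", "payload": {"steps": [{"dx": 0.1, "dy": 0, "dz": 3, "yaw": 0, "gripper": 1}, {"dx": 0.1, "dy": 0, "dz": 6, "yaw": 0, "gripper": 1}, {"dx": 0.1, "dy": 0, "dz": 8.5, "yaw": 0, "gripper": 1}, {"dx": 0.1, "dy": 0, "dz": 9.9, "yaw": 0, "gripper": 1}, {"dx": 0.1, "dy": 0, "dz": 9.9, "yaw": 0, "gripper": 1}]}}

```text
clock: 8.82
tcp_pos: [0.5508, 0.2593, 0.1287]
orientation: [-2.222, -2.22, 0.002]
contact_force: [0.5, 0.1, -0.2]
grip_width: 0.0858
gripper_force: 0.0
```

>>> {"api": "send_rows", "payload": {"steps": [{"dx": 0, "dy": 0, "dz": 0, "yaw": 0, "gripper": 0.5}, {"dx": 0, "dy": 0, "dz": 0, "yaw": 0, "gripper": 0.3}, {"dx": 0, "dy": 0, "dz": 0, "yaw": 0, "gripper": 0.3}, {"dx": 0, "dy": 0, "dz": 0, "yaw": 0, "gripper": 0.3}, {"dx": 0, "dy": 0, "dz": 0, "yaw": 0, "gripper": 0.3}]}}

```text
clock: 9.45
tcp_pos: [0.5514, 0.2603, 0.1303]
orientation: [2.221, 2.221, 0.002]
contact_force: [-1.8, -1.1, 5.9]
grip_width: 0.0352
gripper_force: 39.7
```

>>> {"api": "send_rows", "payload": {"steps": [{"dx": 0, "dy": 0, "dz": -1, "yaw": 0, "gripper": 0.3}, {"dx": 0, "dy": 0, "dz": -4, "yaw": 0, "gripper": 0.3}, {"dx": 0, "dy": 0, "dz": -8, "yaw": 0, "gripper": 0.3}, {"dx": 0, "dy": 0, "dz": -12, "yaw": 0, "gripper": 0.3}, {"dx": 0, "dy": 0, "dz": -12, "yaw": 0, "gripper": 0.3}]}}

```text
clock: 10.07
tcp_pos: [0.5527, 0.2608, 0.2531]
orientation: [2.22, 2.22, 0.01]
contact_force: [-0.3, 0.2, -1.9]
grip_width: 0.0346
gripper_force: 40.4
```

Run:
```python
from h import *
from bench import imaging,status
print(status.get_obs()["tcp_pos"])
for n in("scene","side","wrist"):
    f,W,H=load(imaging.grab_frame(n))
    for c,x,y in(("yellow",.52,.088),("blue",.55,.263)):
        m=hm(H,c)&(np.hypot(W[...,0]-x,W[...,1]-y)<.075)&(W[...,2]<.018); P=W[m]
        if len(P)>50: print(n,c,len(P),cv2.minAreaRect((P[:,:2]*1000).astype(np.float32)))
```

```text
[0.55271424 0.26084265 0.25314878]
scene yellow 1630 ((524.012451171875, 90.69546508789062), (92.56134033203125, 90.80223083496094), 1.1273396015167236)
scene blue 2107 ((549.8402099609375, 265.08734130859375), (89.46090698242188, 90.61663818359375), 88.94666290283203)
side yellow 1356 ((519.24755859375, 87.15705871582031), (90.0407943725586, 96.81965637207031), 2.9248485565185547)
side blue 941 ((544.928955078125, 262.3541259765625), (97.1318588256836, 89.4176025390625), 89.64197540283203)
wrist yellow 539 ((525.97509765625, 49.41759490966797), (36.98283004760742, 74.56665802001953), 68.9030990600586)
wrist blue 4524 ((547.0507202148438, 268.8305969238281), (81.49844360351562, 89.69427490234375), 89.47746276855469)
```

>>> {"api": "send_rows", "payload": {"steps": [{"dx": -2, "dy": -0.4, "dz": 0, "yaw": 0, "gripper": 0.3}, {"dx": -6, "dy": -1, "dz": 0, "yaw": 0, "gripper": 0.3}, {"dx": -11, "dy": -2, "dz": 0, "yaw": 0, "gripper": 0.3}, {"dx": -15, "dy": -2.7, "dz": 0, "yaw": 0, "gripper": 0.3}, {"dx": -17.1, "dy": -3, "dz": 0, "yaw": 0, "gripper": 0.3}]}}

```text
clock: 10.85
tcp_pos: [0.5193, 0.0844, 0.2482]
orientation: [-2.226, -2.216, 0.005]
contact_force: [0.1, 0.3, -1.9]
grip_width: 0.0352
gripper_force: 40.4
```

>>> {"api": "send_rows", "payload": {"steps": [{"dx": 0, "dy": 0, "dz": 2, "yaw": 0, "gripper": 0.3}, {"dx": 0, "dy": 0, "dz": 6, "yaw": 0, "gripper": 0.3}, {"dx": 0, "dy": 0, "dz": 9, "yaw": 0, "gripper": 0.3}, {"dx": 0, "dy": 0, "dz": 10.5, "yaw": 0, "gripper": 0.3}, {"dx": 0, "dy": 0, "dz": 11.2, "yaw": 0, "gripper": 0.3}]}}

```text
clock: 11.48
tcp_pos: [0.5205, 0.0882, 0.1365]
orientation: [-2.222, -2.22, 0.002]
contact_force: [-0.2, 0.5, -1.2]
grip_width: 0.0349
gripper_force: 40.4
```

>>> {"api": "send_rows", "payload": {"steps": [{"dx": 0, "dy": 0, "dz": 0.2, "yaw": 0, "gripper": 0.3}, {"dx": 0, "dy": 0, "dz": 0.4, "yaw": 0, "gripper": 0.3}, {"dx": 0, "dy": 0, "dz": 0.6, "yaw": 0, "gripper": 0.3}, {"dx": 0, "dy": 0, "dz": 0.7, "yaw": 0, "gripper": 0.3}, {"dx": 0, "dy": 0, "dz": 0.7, "yaw": 0, "gripper": 0.3}]}}

```text
clock: 12.1
tcp_pos: [0.521, 0.0891, 0.1304]
orientation: [2.221, 2.222, 0.0]
contact_force: [0.1, 0.2, -3.2]
grip_width: 0.0348
gripper_force: 40.4
```

>>> {"api": "send_rows", "payload": {"steps": [{"dx": 0, "dy": 0, "dz": 0.1, "yaw": 0, "gripper": 0.3}, {"dx": 0, "dy": 0, "dz": 0.1, "yaw": 0, "gripper": 0.3}, {"dx": 0, "dy": 0, "dz": 0.1, "yaw": 0, "gripper": 0.3}]}}

```text
clock: 12.48
tcp_pos: [0.5212, 0.0891, 0.1303]
orientation: [2.221, 2.221, 0.001]
contact_force: [-2.1, -1.9, 6.5]
grip_width: 0.035
gripper_force: 41.5
```

>>> {"api": "send_rows", "payload": {"steps": [{"dx": 0, "dy": 0, "dz": 0, "yaw": 0, "gripper": 0.6}, {"dx": 0, "dy": 0, "dz": 0, "yaw": 0, "gripper": 1}, {"dx": 0, "dy": 0, "dz": 0, "yaw": 0, "gripper": 1}, {"dx": 0, "dy": 0, "dz": 0, "yaw": 0, "gripper": 1}, {"dx": 0, "dy": 0, "dz": 0, "yaw": 0, "gripper": 1}]}}

```text
clock: 13.1
tcp_pos: [0.521, 0.089, 0.1292]
orientation: [-2.222, -2.221, 0.0]
contact_force: [0.1, 0.2, 0.0]
grip_width: 0.0854
gripper_force: 0.0
```

>>> {"api": "send_rows", "payload": {"steps": [{"dx": 0, "dy": 0, "dz": -2, "yaw": 0, "gripper": 1}, {"dx": 0, "dy": 0, "dz": -5, "yaw": 0, "gripper": 1}, {"dx": 0, "dy": 0, "dz": -9, "yaw": 0, "gripper": 1}, {"dx": 0, "dy": 0, "dz": -10, "yaw": 0, "gripper": 1}, {"dx": 0, "dy": 0, "dz": -10, "yaw": 0, "gripper": 1}]}}

```text
clock: 13.72
tcp_pos: [0.5212, 0.0891, 0.2296]
orientation: [2.221, 2.221, 0.002]
contact_force: [0.4, 0.4, -1.4]
grip_width: 0.0856
gripper_force: 0.0
```

>>> {"api": "send_rows", "payload": {"steps": [{"dx": -5, "dy": -0.5, "dz": 0, "yaw": 0, "gripper": 1}, {"dx": -10, "dy": -1, "dz": 0, "yaw": 0, "gripper": 1}, {"dx": -15, "dy": -1.5, "dz": 0, "yaw": 0, "gripper": 1}, {"dx": -20, "dy": -2, "dz": 0, "yaw": 0, "gripper": 1}, {"dx": -25, "dy": -2.5, "dz": 0, "yaw": 0, "gripper": 1}]}}

```text
clock: 14.35
tcp_pos: [0.4948, -0.1623, 0.2276]
orientation: [-2.22, -2.22, 0.003]
contact_force: [0.2, -0.3, -0.6]
grip_width: 0.0855
gripper_force: 0.0
```

>>> {"api": "send_rows", "payload": {"steps": [{"dx": -5, "dy": -0.5, "dz": 0, "yaw": 0, "gripper": 1}, {"dx": -9, "dy": -0.9, "dz": 0, "yaw": 0, "gripper": 1}, {"dx": -10.4, "dy": -1, "dz": 0, "yaw": 0, "gripper": 1}, {"dx": -10.4, "dy": -1, "dz": 0, "yaw": 0, "gripper": 1}, {"dx": -10.4, "dy": -1, "dz": 0, "yaw": 0, "gripper": 1}]}}

```text
clock: 14.98
tcp_pos: [0.4863, -0.263, 0.2287]
orientation: [-2.218, -2.223, -0.0]
contact_force: [-0.7, 1.1, -0.5]
grip_width: 0.0853
gripper_force: 0.0
```

```bash
python3 look.py blue wrist,scene,side w5;python3 look.py yellow scene,side
python3 - <<'E'
import cv2,numpy as np
cv2.imwrite("pics/w5.png",np.hstack([cv2.resize(cv2.imread(f"pics/w5_{n}.png"),(400,300)) for n in("side","wrist")]))
E
```

```text
14.975 [ 0.4863 -0.263   0.2287] [-2.218 -2.223 -0.   ] 0.08527979349555363
wrist 2319 ((485.546630859375, -263.5989990234375), 17.69632911682129) 0.134
scene 213 ((489.38330078125, -259.7121276855469), 17.66167640686035) 0.1335
side 667 ((483.9276428222656, -266.2060546875), 17.675899505615234) 0.1345
15.125 [ 0.4864 -0.2635  0.2292] [-2.219e+00 -2.224e+00 -1.000e-03] 0.08534469834247892
scene 343 ((522.7908935546875, 89.34463500976562), 17.837228775024414) 0.1339
```

View pics/w5.png

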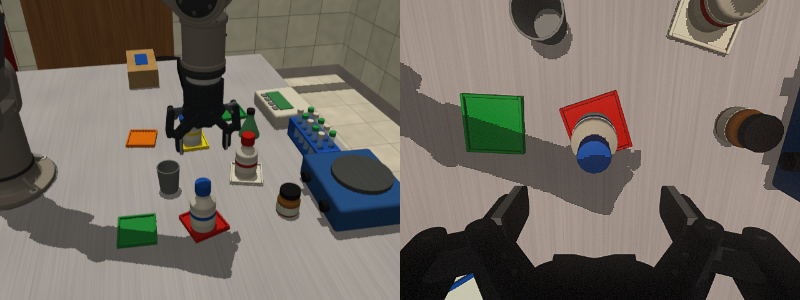

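The composite shows the yellow bottle standing in the yellow tray and the blue bottle in the red tray (left half 204,210), centred under the jaws (right half 594,155). Its route to the blue tray passes over the yellow bottle, so I'll lift it 18 cm.

>>> {"api": "send_rows", "payload": {"steps": [{"dx": 0.1, "dy": 0, "dz": 3, "yaw": 0, "gripper": 1}, {"dx": 0.1, "dy": 0, "dz": 6, "yaw": 0, "gripper": 1}, {"dx": 0.1, "dy": 0, "dz": 8.5, "yaw": 0, "gripper": 1}, {"dx": 0.1, "dy": 0, "dz": 9.9, "yaw": 0, "gripper": 1}, {"dx": 0.1, "dy": 0, "dz": 9.9, "yaw": 0, "gripper": 1}]}}

```text
clock: 15.85
tcp_pos: [0.4857, -0.2636, 0.1297]
orientation: [-2.22, -2.221, 0.001]
contact_force: [-0.1, 0.8, -0.3]
grip_width: 0.0856
gripper_force: 0.0
```

>>> {"api": "send_rows", "payload": {"steps": [{"dx": 0, "dy": 0, "dz": 0, "yaw": 0, "gripper": 0.5}, {"dx": 0, "dy": 0, "dz": 0, "yaw": 0, "gripper": 0.3}, {"dx": 0, "dy": 0, "dz": 0, "yaw": 0, "gripper": 0.3}, {"dx": 0, "dy": 0, "dz": 0, "yaw": 0, "gripper": 0.3}, {"dx": 0, "dy": 0, "dz": 0, "yaw": 0, "gripper": 0.3}]}}

```text
clock: 16.48
tcp_pos: [0.4864, -0.2642, 0.1312]
orientation: [2.221, 2.221, 0.001]
contact_force: [-0.9, -0.0, 6.3]
grip_width: 0.0349
gripper_force: 39.6
```

>>> {"api": "send_rows", "payload": {"steps": [{"dx": 0, "dy": 0, "dz": -2, "yaw": 0, "gripper": 0.3}, {"dx": 0, "dy": 0, "dz": -7, "yaw": 0, "gripper": 0.3}, {"dx": 0, "dy": 0, "dz": -12, "yaw": 0, "gripper": 0.3}, {"dx": 0, "dy": 0, "dz": -16, "yaw": 0, "gripper": 0.3}, {"dx": 0, "dy": 0, "dz": -18, "yaw": 0, "gripper": 0.3}]}}

```text
clock: 17.1
tcp_pos: [0.4864, -0.2643, 0.3127]
orientation: [2.22, 2.219, 0.002]
contact_force: [0.2, -0.6, -2.5]
grip_width: 0.0351
gripper_force: 40.7
```

Run:
```python
from h import *
from bench import imaging,status
o=status.get_obs();print(o["tcp_pos"],o["grip_width"])
for n in("scene","side","wrist"):
    f,W,H=load(imaging.grab_frame(n))
    m=hm(H,"red")&(np.hypot(W[...,0]-.488,W[...,1]+.26)<.075)&(W[...,2]<.018); P=W[m]
    if len(P)>50: print(n,len(P),cv2.minAreaRect((P[:,:2]*1000).astype(np.float32)))
```

```text
[ 0.48638346 -0.26428489  0.31267403] 0.035075049640713764
scene 1023 ((491.89178466796875, -257.9831237792969), (93.22498321533203, 92.34520721435547), 18.7628116607666)
side 3039 ((488.4866943359375, -261.4560241699219), (91.40214538574219, 92.08740234375), 18.097108840942383)
wrist 4140 ((488.971923828125, -258.656005859375), (89.35209655761719, 89.51245880126953), 18.003496170043945)
```

>>> {"api": "send_rows", "payload": {"steps": [{"dx": 2, "dy": 0.2, "dz": 0, "yaw": 0, "gripper": 0.3}, {"dx": 6, "dy": 0.7, "dz": 0, "yaw": 0, "gripper": 0.3}, {"dx": 11, "dy": 1.3, "dz": 0, "yaw": 0, "gripper": 0.3}, {"dx": 16, "dy": 1.8, "dz": 0, "yaw": 0, "gripper": 0.3}, {"dx": 21, "dy": 2.4, "dz": 0, "yaw": 0, "gripper": 0.3}]}}

```text
clock: 17.88
tcp_pos: [0.509, -0.0524, 0.3084]
orientation: [-2.22, -2.22, 0.003]
contact_force: [0.8, -0.3, -2.0]
grip_width: 0.0351
gripper_force: 40.7
```

>>> {"api": "send_rows", "payload": {"steps": [{"dx": 5, "dy": 0.6, "dz": 0, "yaw": 0, "gripper": 0.3}, {"dx": 10, "dy": 1.2, "dz": 0, "yaw": 0, "gripper": 0.3}, {"dx": 15, "dy": 1.7, "dz": 0, "yaw": 0, "gripper": 0.3}, {"dx": 20, "dy": 2.3, "dz": 0, "yaw": 0, "gripper": 0.3}, {"dx": 25, "dy": 2.9, "dz": 0, "yaw": 0, "gripper": 0.3}]}}

```text
clock: 18.5
tcp_pos: [0.5382, 0.1972, 0.3082]
orientation: [-2.221, -2.221, 0.005]
contact_force: [1.2, -0.1, -2.2]
grip_width: 0.0345
gripper_force: 40.7
```

>>> {"api": "send_rows", "payload": {"steps": [{"dx": 4, "dy": 0.5, "dz": 0, "yaw": 0, "gripper": 0.3}, {"dx": 6.3, "dy": 0.8, "dz": 0, "yaw": 0, "gripper": 0.3}, {"dx": 6.8, "dy": 0.8, "dz": 0, "yaw": 0, "gripper": 0.3}, {"dx": 6.8, "dy": 0.8, "dz": 0, "yaw": 0, "gripper": 0.3}, {"dx": 6.8, "dy": 0.8, "dz": 0, "yaw": 0, "gripper": 0.3}]}}

```text
clock: 19.12
tcp_pos: [0.5474, 0.2619, 0.3103]
orientation: [2.224, 2.218, -0.001]
contact_force: [-0.0, -0.2, -1.8]
grip_width: 0.0348
gripper_force: 40.6
```

>>> {"api": "send_rows", "payload": {"steps": [{"dx": 0, "dy": 0, "dz": 4, "yaw": 0, "gripper": 0.3}, {"dx": 0, "dy": 0, "dz": 9, "yaw": 0, "gripper": 0.3}, {"dx": 0, "dy": 0, "dz": 13.5, "yaw": 0, "gripper": 0.3}, {"dx": 0, "dy": 0, "dz": 16.2, "yaw": 0, "gripper": 0.3}, {"dx": 0, "dy": 0, "dz": 17.2, "yaw": 0, "gripper": 0.3}]}}

```text
clock: 19.75
tcp_pos: [0.5465, 0.2622, 0.1369]
orientation: [-2.223, -2.22, 0.004]
contact_force: [0.6, -0.0, -2.3]
grip_width: 0.035
gripper_force: 40.5
```

>>> {"api": "send_rows", "payload": {"steps": [{"dx": 0, "dy": 0, "dz": 0.2, "yaw": 0, "gripper": 0.3}, {"dx": 0, "dy": 0, "dz": 0.4, "yaw": 0, "gripper": 0.3}, {"dx": 0, "dy": 0, "dz": 0.6, "yaw": 0, "gripper": 0.3}, {"dx": 0, "dy": 0, "dz": 0.7, "yaw": 0, "gripper": 0.3}, {"dx": 0, "dy": 0, "dz": 0.7, "yaw": 0, "gripper": 0.3}]}}

```text
clock: 20.38
tcp_pos: [0.5471, 0.2641, 0.1315]
orientation: [2.221, 2.222, 0.0]
contact_force: [-0.8, 0.3, -2.3]
grip_width: 0.0351
gripper_force: 40.5
```

>>> {"api": "send_rows", "payload": {"steps": [{"dx": 0, "dy": 0, "dz": 0.1, "yaw": 0, "gripper": 0.3}, {"dx": 0, "dy": 0, "dz": 0.1, "yaw": 0, "gripper": 0.3}, {"dx": 0, "dy": 0, "dz": 0.1, "yaw": 0, "gripper": 0.3}]}}

```text
clock: 20.75
tcp_pos: [0.5472, 0.2643, 0.1313]
orientation: [2.221, 2.221, 0.001]
contact_force: [-1.9, -1.9, 5.9]
grip_width: 0.0349
gripper_force: 41.4
```

>>> {"api": "send_rows", "payload": {"steps": [{"dx": 0, "dy": 0, "dz": 0, "yaw": 0, "gripper": 0.6}, {"dx": 0, "dy": 0, "dz": 0, "yaw": 0, "gripper": 1}, {"dx": 0, "dy": 0, "dz": 0, "yaw": 0, "gripper": 1}, {"dx": 0, "dy": 0, "dz": 0, "yaw": 0, "gripper": 1}, {"dx": 0, "dy": 0, "dz": 0, "yaw": 0, "gripper": 1}]}}

```text
clock: 21.38
tcp_pos: [0.547, 0.264, 0.1302]
orientation: [2.221, 2.221, -0.0]
contact_force: [-0.2, -0.0, 0.5]
grip_width: 0.0853
gripper_force: 0.0
```

>>> {"api": "send_rows", "payload": {"steps": [{"dx": 0, "dy": 0, "dz": -2, "yaw": 0, "gripper": 1}, {"dx": 0, "dy": 0, "dz": -5, "yaw": 0, "gripper": 1}, {"dx": 0, "dy": 0, "dz": -9, "yaw": 0, "gripper": 1}, {"dx": 0, "dy": 0, "dz": -10, "yaw": 0, "gripper": 1}, {"dx": 0, "dy": 0, "dz": -10, "yaw": 0, "gripper": 1}]}}

```text
clock: 22.0
tcp_pos: [0.5472, 0.2641, 0.2306]
orientation: [2.221, 2.221, 0.002]
contact_force: [-0.1, 0.3, -1.0]
grip_width: 0.0857
gripper_force: 0.0
```

>>> {"api": "send_rows", "payload": {"steps": [{"dx": -5, "dy": 1.3, "dz": 0, "yaw": 0, "gripper": 1}, {"dx": -10, "dy": 2.6, "dz": 0, "yaw": 0, "gripper": 1}, {"dx": -15, "dy": 3.9, "dz": 0, "yaw": 0, "gripper": 1}, {"dx": -20, "dy": 5.2, "dz": 0, "yaw": 0, "gripper": 1}, {"dx": -25, "dy": 6.5, "dz": 0, "yaw": 0, "gripper": 1}]}}

```text
clock: 22.62
tcp_pos: [0.6113, 0.0123, 0.2283]
orientation: [-2.22, -2.22, 0.004]
contact_force: [1.2, 0.8, 0.4]
grip_width: 0.0853
gripper_force: 0.0
```

>>> {"api": "send_rows", "payload": {"steps": [{"dx": -5, "dy": 1.3, "dz": 0, "yaw": 0, "gripper": 1}, {"dx": -9, "dy": 2.3, "dz": 0, "yaw": 0, "gripper": 1}, {"dx": -11, "dy": 2.8, "dz": 0, "yaw": 0, "gripper": 1}, {"dx": -11, "dy": 2.8, "dz": 0, "yaw": 0, "gripper": 1}, {"dx": -11, "dy": 2.8, "dz": 0, "yaw": 0, "gripper": 1}]}}

```text
clock: 23.25
tcp_pos: [0.6398, -0.0932, 0.2298]
orientation: [-2.217, -2.223, -0.001]
contact_force: [-0.3, 0.3, 0.1]
grip_width: 0.0855
gripper_force: 0.0
```

```bash
python3 look.py red wrist,scene,side; python3 look.py blue scene,side
```

```text
23.25 [ 0.6398 -0.0932  0.2298] [-2.217e+00 -2.223e+00 -1.000e-03] 0.08554526992185173
wrist 2605 ((639.80224609375, -96.1480712890625), 17.928977966308594) 0.134
scene 337 ((642.1260986328125, -94.61040496826172), 17.88056182861328) 0.1339
side 467 ((637.05517578125, -99.16815948486328), 17.82113265991211) 0.1344
23.4 [ 0.64   -0.0937  0.2303] [-2.218e+00 -2.224e+00 -1.000e-03] 0.08559239783974118
scene 427 ((549.0380859375, 265.34765625), 17.67473602294922) 0.1336
side 280 ((542.5657958984375, 264.45025634765625), 20.8660831451416) 0.1347
```

>>> {"api": "send_rows", "payload": {"steps": [{"dx": 0, "dy": 0, "dz": 3, "yaw": 0, "gripper": 1}, {"dx": 0, "dy": 0, "dz": 6, "yaw": 0, "gripper": 1}, {"dx": 0, "dy": 0, "dz": 8.5, "yaw": 0, "gripper": 1}, {"dx": 0, "dy": 0, "dz": 10, "yaw": 0, "gripper": 1}, {"dx": 0, "dy": 0, "dz": 10, "yaw": 0, "gripper": 1}]}}

```text
clock: 24.12
tcp_pos: [0.6395, -0.0956, 0.1295]
orientation: [-2.22, -2.221, 0.002]
contact_force: [1.1, 0.1, -0.8]
grip_width: 0.0853
gripper_force: 0.0
```

>>> {"api": "send_rows", "payload": {"steps": [{"dx": 0, "dy": 0, "dz": 0, "yaw": 0, "gripper": 0.5}, {"dx": 0, "dy": 0, "dz": 0, "yaw": 0, "gripper": 0.3}, {"dx": 0, "dy": 0, "dz": 0, "yaw": 0, "gripper": 0.3}, {"dx": 0, "dy": 0, "dz": 0, "yaw": 0, "gripper": 0.3}, {"dx": 0, "dy": 0, "dz": 0, "yaw": 0, "gripper": 0.3}]}}

```text
clock: 24.75
tcp_pos: [0.6405, -0.0961, 0.1313]
orientation: [2.221, 2.221, 0.001]
contact_force: [-0.8, -0.2, 5.6]
grip_width: 0.0351
gripper_force: 40.0
```

>>> {"api": "send_rows", "payload": {"steps": [{"dx": 0, "dy": 0, "dz": -1, "yaw": 0, "gripper": 0.3}, {"dx": 0, "dy": 0, "dz": -4, "yaw": 0, "gripper": 0.3}, {"dx": 0, "dy": 0, "dz": -8, "yaw": 0, "gripper": 0.3}, {"dx": 0, "dy": 0, "dz": -12, "yaw": 0, "gripper": 0.3}, {"dx": 0, "dy": 0, "dz": -14, "yaw": 0, "gripper": 0.3}]}}

```text
clock: 25.38
tcp_pos: [0.6406, -0.0961, 0.2732]
orientation: [2.22, 2.22, 0.003]
contact_force: [-0.2, -0.6, -2.1]
grip_width: 0.0345
gripper_force: 40.3
```

>>> {"api": "send_rows", "payload": {"steps": [{"dx": -3, "dy": -2.8, "dz": 0, "yaw": 0, "gripper": 0.3}, {"dx": -7, "dy": -6.4, "dz": 0, "yaw": 0, "gripper": 0.3}, {"dx": -11, "dy": -10.1, "dz": 0, "yaw": 0, "gripper": 0.3}, {"dx": -14.5, "dy": -13.3, "dz": 0, "yaw": 0, "gripper": 0.3}, {"dx": -16.3, "dy": -15, "dz": 0, "yaw": 0, "gripper": 0.3}]}}

```text
clock: 26.0
tcp_pos: [0.4874, -0.2615, 0.2706]
orientation: [-2.226, -2.217, 0.002]
contact_force: [0.1, 0.5, -1.8]
grip_width: 0.0346
gripper_force: 40.5
```

>>> {"api": "send_rows", "payload": {"steps": [{"dx": 0, "dy": 0, "dz": 0, "yaw": 0, "gripper": 0.3}, {"dx": 0, "dy": 0, "dz": 0, "yaw": 0, "gripper": 0.3}]}}

```text
clock: 26.25
tcp_pos: [0.4907, -0.2579, 0.2704]
orientation: [-2.22, -2.223, -0.001]
contact_force: [-0.6, 0.7, -1.4]
grip_width: 0.0349
gripper_force: 40.5
```

>>> {"api": "send_rows", "payload": {"steps": [{"dx": 0, "dy": 0, "dz": 4, "yaw": 0, "gripper": 0.3}, {"dx": 0, "dy": 0, "dz": 8, "yaw": 0, "gripper": 0.3}, {"dx": 0, "dy": 0, "dz": 11, "yaw": 0, "gripper": 0.3}, {"dx": 0, "dy": 0, "dz": 12.5, "yaw": 0, "gripper": 0.3}, {"dx": 0, "dy": 0, "dz": 13.2, "yaw": 0, "gripper": 0.3}]}}

```text
clock: 26.88
tcp_pos: [0.4907, -0.2582, 0.1379]
orientation: [-2.22, -2.223, -0.0]
contact_force: [-1.2, -1.2, -1.7]
grip_width: 0.0349
gripper_force: 40.4
```

>>> {"api": "send_rows", "payload": {"steps": [{"dx": 0, "dy": 0, "dz": 0.2, "yaw": 0, "gripper": 0.3}, {"dx": 0, "dy": 0, "dz": 0.4, "yaw": 0, "gripper": 0.3}, {"dx": 0, "dy": 0, "dz": 0.6, "yaw": 0, "gripper": 0.3}, {"dx": 0, "dy": 0, "dz": 0.7, "yaw": 0, "gripper": 0.3}, {"dx": 0, "dy": 0, "dz": 0.7, "yaw": 0, "gripper": 0.3}]}}

```text
clock: 27.5
tcp_pos: [0.49, -0.259, 0.1314]
orientation: [2.222, 2.221, 0.0]
contact_force: [-0.5, -0.1, -0.9]
grip_width: 0.0342
gripper_force: 40.5
```

>>> {"api": "send_rows", "payload": {"steps": [{"dx": 0, "dy": 0, "dz": 0.1, "yaw": 0, "gripper": 0.3}, {"dx": 0, "dy": 0, "dz": 0.1, "yaw": 0, "gripper": 0.3}, {"dx": 0, "dy": 0, "dz": 0.1, "yaw": 0, "gripper": 0.3}]}}

```text
clock: 27.88
tcp_pos: [0.4902, -0.2592, 0.1314]
orientation: [2.221, 2.221, 0.0]
contact_force: [-2.4, 1.1, 7.8]
grip_width: 0.0346
gripper_force: 41.5
```

>>> {"api": "send_rows", "payload": {"steps": [{"dx": 0, "dy": 0, "dz": 0, "yaw": 0, "gripper": 0.6}, {"dx": 0, "dy": 0, "dz": 0, "yaw": 0, "gripper": 1}, {"dx": 0, "dy": 0, "dz": 0, "yaw": 0, "gripper": 1}, {"dx": 0, "dy": 0, "dz": 0, "yaw": 0, "gripper": 1}, {"dx": 0, "dy": 0, "dz": 0, "yaw": 0, "gripper": 1}]}}

```text
clock: 28.5
tcp_pos: [0.49, -0.259, 0.1302]
orientation: [-2.221, -2.221, 0.0]
contact_force: [-0.1, 0.6, -0.1]
grip_width: 0.0853
gripper_force: 0.0
```

>>> {"api": "send_rows", "payload": {"steps": [{"dx": 0, "dy": 0, "dz": -2, "yaw": 0, "gripper": 1}, {"dx": 0, "dy": 0, "dz": -5, "yaw": 0, "gripper": 1}, {"dx": 0, "dy": 0, "dz": -10, "yaw": 0, "gripper": 1}, {"dx": 0, "dy": 0, "dz": -14, "yaw": 0, "gripper": 1}, {"dx": 0, "dy": 0, "dz": -14, "yaw": 0, "gripper": 1}]}}

```text
clock: 29.12
tcp_pos: [0.4918, -0.2599, 0.2739]
orientation: [2.217, 2.217, 0.005]
contact_force: [0.2, -0.5, -1.1]
grip_width: 0.0852
gripper_force: 0.0
```

```bash
python3 look.py red wrist,scene,side w6; python3 look.py yellow scene,side;python3 look.py blue scene,side
```

```text
29.125 [ 0.4918 -0.2599  0.2739] [2.217 2.217 0.005] 0.08519482437163065
wrist 1843 ((489.1645202636719, -259.2335510253906), 17.754465103149414) 0.134
scene 230 ((492.08404541015625, -255.16908264160156), 17.647003173828125) 0.1336
side 669 ((487.7458801269531, -263.26629638671875), 18.174945831298828) 0.1346
29.275 [ 0.4894 -0.2587  0.2694] [-2.220e+00 -2.221e+00  1.000e-03] 0.08528024125660659
scene 342 ((523.7738037109375, 89.89171600341797), 17.670625686645508) 0.1337
side 148 ((526.6759033203125, 74.0377197265625), 7.095335006713867) 0.1312
29.375 [ 0.4893 -0.2586  0.2689] [-2.22e+00 -2.22e+00  2.00e-03] 0.08560344862910092
scene 427 ((549.6306762695312, 264.4576416015625), 17.352130889892578) 0.1337
```

View pics/w6_side.png

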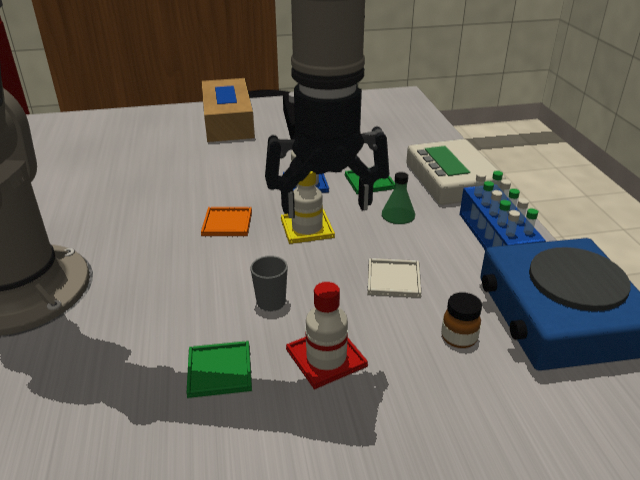

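View pics/w6_scene.png

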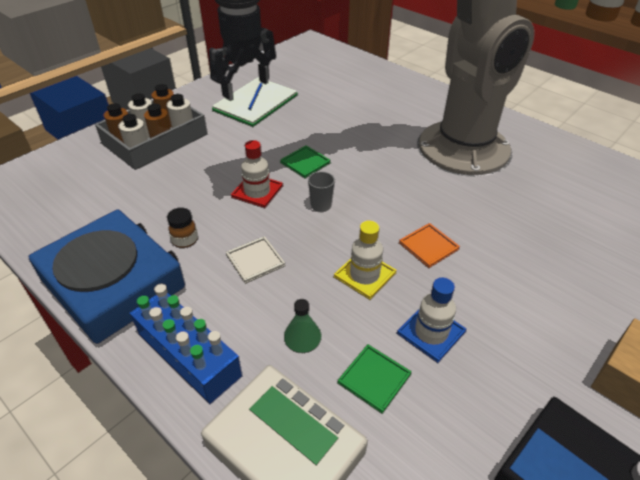

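Both views show all three bottles upright in their own trays; in the scene view, red is at (257,185), yellow at (366,262) and blue at (434,320). The white tray is empty at (256,258), the bystanders haven't moved, and the arm is clear.

```bash
python3 -c "
from bench import workorder; print(workorder.hand_in())"
```

```text
the job is handed in; nothing more can be done
None
```

The job is handed in: every bottle stands upright in the tray of its own cap colour, the white tray is empty again, and the beaker, flask and jar appear unmoved in the final pictures (about 29 s of the 112 s used; the hand-in returned no verdict).

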